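Show on camera which beetle goes to the examination stage

ROBOT

A 6-joint arm with a two-finger parallel gripper is mounted at the origin on the work surface. World frame = base frame: x ahead of the robot, y to its left, z up, the work surface at z = 0. Lengths are in mm, angles in rad, forces in N, time in s.
With the tool pointing down it reaches from about 350 to 975 mm from the base axis. Payload 7.1 kg.
Tool frame: the origin (TCP) lies at the very end of the fingers, on their centre line; the grasp point (between the pads) lies 19 mm behind it; z points along the fingers, y is the direction in which the jaws open and shut (so a half turn about z gives the same grasp; the last joint's range is limited). The gripper opens to 88 mm and grips with 3 to 60 N. Pads are 20 mm wide; open, the fingers measure 115 mm over their backs; the gripper's body (75 mm by 178 mm) begins 61 mm behind the grasp point.
Start: joints at [-1.363, 0.423, 1.63, -0, 1.089, -0.019], TCP at [140.557, -608.973, 222.675] pointing down, gripper open.
Joint ranges: [-3, 3], [-0.9, 2.11], [0.09, 2.58], [-1.31, 4.45], [0.11, 2.69], [-2.54, 2.54]. Speed limits (rad/s): [2.39, 2.39, 3.01, 3.14, 3.14, 3.14].

INTERFACE

Orientations are given as a rotation vector (axis times angle).
In Python, from workcell import * gives the robot as it stands.
- The arm moves only by the tool play_rows, never from a script. Its argument "plan" is text: rows parted by semicolons, each of 7 numbers parted by spaces: the finger opening in cm, from 0 to 8.78, then the shift along the tool's x, y, z in cm, then the turn, a rotation vector about the tool's x, y, z in degrees. A call has 1 to 20 rows; each row shifts and turns the commanded pose from where the row before left it, along the tool's axes as they then stand; what a row does not reach is not made up. A row lasts 1/8 s, in which the tool goes at most 62.5 mm and 10.7 degrees, less where a joint would pass 70% of its speed; a pose out of reach is approached as far as the arm can. A call is refused whole if a number of a shift passes 6.25 or a number of a turn 10.7, either way. A call with a gripper value outside its range is refused whole. The fingers move at their own pace and stop on an object; the grip force is fixed at half the most. Time passes only in rows, so rows that do not move let the fingers close. It gives the time, the measured TCP pose, the force and the opening at its end, in the units of the state.
- get_obs(): the state, without advancing time (a new reading comes with each control period).
- get_image(name): name is "scene" or "top" or "wrist"; returns a dict with "pixels" (420x560x3 uint8, red, green, blue), "range_z" (420x560 float32, mm along the optical axis (not along the pixel's ray), 0 where there is no reading), "fx", "fy", "cx", "cy" (pixels), "eye" and "attitude" of the camera in the world. Camera axes: x right, y down, z forward; pixel columns grow to the right and rows downward; lengths in mm; the calibration is good to about 2 mm. The wrist camera is an equidistant fisheye: a pixel r from the principal point sees the ray r / f radians off the axis. A picture is of the moment at which its call begins.
- close_job(): hands the job in, once; it reports no verdict.
The state is a dict: "t": time; "qpos": joint angles; "qvel": joint speeds; "joint_torque": joint torques, N m; "ee_pos": TCP position; "orientation": TCP orientation; "ft_force": force on the tool from outside, world axes, zero at the start; "moment": the same for the moment, N m; "width": finger opening in mm.
Only numpy, scipy, OpenCV 4.12 (cv2) and the standard library are available. Lean on these libraries where they do the work, as an engineer would, in place of code of your own. Each camera call takes 0.05 s, during which the arm holds its last target. There are 200 camera calls.

TASK

Press the red button on the camera remote all the way down and let it up, to start the recording; then point straight down at the green beetle, fingertips about two centimetres above the top of its pin, and stay there for two seconds. Then show where it is to go: point in the same way at the centre of the round white plate of the examination stage, stay two seconds and finish still pointing there. Touch nothing but the remote: pick nothing up, leave the trays, box, stage and jar untouched, and do not dip the fingers close to the other beetles.

Things in the scene. Friction and masses are not known exactly. Their poses are not given: they have to be found in the camera images.
- shutter (a joint): The red push button of the camera remote: 0 when up, grows as it is pressed, 0.006 m at the bottom of its travel (about 5 N there); it springs back up when let go.
- shutter_top (a point): Centre of the top face of the red button (round, 28 mm across), 40 mm above the bench when up; it is pressed straight down and stands 10 mm above its round housing, 44 mm across.
- remote: Grey camera remote fixed flat on the bench, 100 mm long (x) x 44 mm (y) x 18 mm high, with the red button in a black housing at the middle of its top. Origin: centre of its underside.
- box: Open wooden insect box fixed on the bench, 200 x 200 mm outside, walls 8 mm thick and 55 mm high, floor 8 mm thick; four unit trays stand in it, two by two, centres 88 mm apart. Origin: centre of its underside; z up.
- tray_green: An open white card unit tray, 76 x 76 mm, walls 25 mm high, standing loose on the floor of the insect box with one large green beetle pinned in it (beetle 48 mm long, 24 mm wide, highest point of its back 38 mm above the tray's underside; its head is to +x). Origin: centre of the tray's underside; z up. Weighs about 60 g.
- green_beetle (a point): Top of the small brass pin head that stands over the green beetle's back, at the middle of its tray: 48 mm above the tray's underside, 56 mm above the bench, the highest point of that specimen. It is 1 mm higher than the insect box's rim.
- tray_blue: An open white card unit tray, 76 x 76 mm, walls 25 mm high, standing loose on the floor of the insect box with one large blue beetle pinned in it (beetle 48 mm long, 24 mm wide, highest point of its back 38 mm above the tray's underside; its head is to +x). Origin: centre of the tray's underside; z up. Weighs about 60 g.
- blue_beetle (a point): Top of the small brass pin head that stands over the blue beetle's back, at the middle of its tray: 48 mm above the tray's underside, 56 mm above the bench, the highest point of that specimen. It is 1 mm higher than the insect box's rim.
- tray_red: An open white card unit tray, 76 x 76 mm, walls 25 mm high, standing loose on the floor of the insect box with one large red beetle pinned in it (beetle 48 mm long, 24 mm wide, highest point of its back 38 mm above the tray's underside; its head is to +x). Origin: centre of the tray's underside; z up. Weighs about 60 g.
- red_beetle (a point): Top of the small brass pin head that stands over the red beetle's back, at the middle of its tray: 48 mm above the tray's underside, 56 mm above the bench, the highest point of that specimen. It is 1 mm higher than the insect box's rim.
- tray_black: An open white card unit tray, 76 x 76 mm, walls 25 mm high, standing loose on the floor of the insect box with one large black beetle pinned in it (beetle 48 mm long, 24 mm wide, highest point of its back 38 mm above the tray's underside; its head is to +x). Origin: centre of the tray's underside; z up. Weighs about 60 g.
- black_beetle (a point): Top of the small brass pin head that stands over the black beetle's back, at the middle of its tray: 48 mm above the tray's underside, 56 mm above the bench, the highest point of that specimen. It is 1 mm higher than the insect box's rim.
- stage: Low black examination stage fixed on the bench, 160 (x) x 200 (y) x 35 mm high, with a round white plate (92 mm across, aluminium rim 104 mm across) in the middle of its top. Origin: centre of its underside; z up.
- stage_centre (a point): The black dot (10 mm) at the centre of the white plate, on its upper face, 38 mm above the bench.
- vial: A closed amber glass sample jar with white cap, 28 mm across and 65 mm high, standing loose on the bench beyond the remote. Origin: centre of its underside.
Not all that is in view belongs to the job. There is more than one size of the vial; the job needs the smallest.

How it is judged:
By the outcome, as a careful person would: the job done as asked, in the order asked, and still so for the second after the job is handed in, with the robot touching nothing.
It also fails if it takes over 58 s, if anything falls off the work surface, if the arm or the gripper's body presses on something with over 40 N, if the wrist force passes 120 N, or if a joint passes its speed limit or range.

## Working session

There is one attempt and no reset: what is moved stays moved. The work goes in short steps, Python scripts to look and compute and a tool call to move; the robot and the scene stay as the last step left them, time stands still between calls to the robot, and variables do not carry over. Pictures are saved under pics/ and viewed, about 8 in all and at most 12, crops included, and the job is handed in when it is done.

Besides the shell and the picture viewer there is one more tool, called after "Emit:" by a JSON object that holds its "op" and its "data", one argument or row to a line. play_rows: Moves the arm, as the interface text tells. Its arguments: {"type":"object","properties":{"plan":{"type":"string"}},"required":["plan"]}

```bash
mkdir -p pics; cat > h.py <<'E'
from workcell import *
import numpy as np, cv2, pickle
from scipy.spatial.transform import Rotation as R
def snap(n,f):
    im=get_image(n); pickle.dump(im,open(f'pics/{f}.pkl','wb')); cv2.imwrite(f'pics/{f}.png',im['pixels'][:,:,::-1]); return im
def load(f): return pickle.load(open(f'pics/{f}.pkl','rb'))
def rot(im):
    a=np.array(im['attitude'],float)
    return a if a.shape==(3,3) else R.from_rotvec(a).as_matrix()
def pt(im,u,v,z=None):
    "world point at pixel from depth, or from a known height z (pinhole cameras)"
    d=np.array([(u-im['cx'])/im['fx'],(v-im['cy'])/im['fy'],1]); M=rot(im); e=np.array(im['eye'])
    w=M@d
    s=im['range_z'][int(round(v)),int(round(u))] if z is None else (z-e[2])/w[2]
    return e+s*w
E
python3 - <<'E'
from h import *
for n in('scene','top'):
    im=snap(n,n+'0'); print(n,im['eye'],im['attitude'],im['fx'],im['cx'],im['cy'])
o=get_obs(); print(o)
E
```

```text
scene [974.58214704 222.36645769 739.27559181] [-1.39368559 -2.38500931  0.70834444] 398.20217893282273 275.27097547297916 204.47689063345618
top [ 446.75373236  -29.13996933 1121.00670516] [-2.13759277  2.15781919 -0.10166675] 450.0511071087035 274.85462539710784 215.849355266654
{'t': 0.1, 'qpos': array([-1.36297651e+00,  4.23769335e-01,  1.63060672e+00,  8.75224866e-06,
        1.08861614e+00, -1.90055152e-02]), 'qvel': array([-0.00038683,  0.00026949,  0.00029635,  0.00074281, -0.00066839,
       -0.00072396]), 'joint_torque': array([-4.48369801e-04, -5.45616853e+01, -2.74323964e+01,  6.45665545e-02,
        1.88181567e-02, -2.39264318e-05]), 'ee_pos': array([ 140.47256796, -608.48824633,  221.97906439]), 'orientation': array([-3.12002567e+00, -3.55368983e-01,  1.95027462e-04]), 'ft_force': array([-0.25163617, -1.30569159, -0.43301276]), 'moment': array([ 0.03437121, -0.04980999,  0.07369676]), 'width': 87.30265929627869}
```

View pics/top0.png

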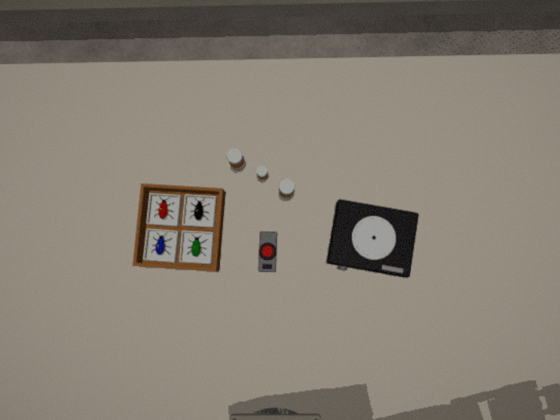

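View pics/scene0.png

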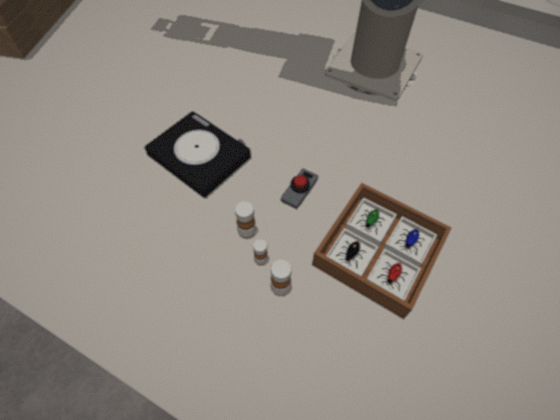

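Top view: green beetle at about (196,247), red button (267,252), stage dot (374,238). Three jars stand beyond the remote at (235,157), (262,172) and (287,187). Next I'll get finer pixel positions from colour.

```bash
python3 - <<'E'
from h import *
im=load('top0'); s=load('scene0')
p=im['pixels']
def blob(im,m,box):
    u0,u1,v0,v1=box; k=np.zeros(m.shape,bool); k[v0:v1,u0:u1]=m[v0:v1,u0:u1]
    v,u=np.nonzero(k); return u.mean(),v.mean(),len(u)
def red(i): q=i['pixels'].astype(int); return (q[...,0]>110)&(q[...,1]<60)
def green(i): q=i['pixels'].astype(int); return (q[...,1]>q[...,0]+25)&(q[...,1]>q[...,2]+25)
def white(i): return i['pixels'].min(2)>150
for n,i,b in(('top',im,[(255,282,238,266),(182,214,232,264),(340,408,210,268)]),('scene',s,[(288,312,172,196),(362,384,206,230),(168,225,125,168)])):
    for nm,f,bb,z in zip(('btn','green','stage'),(red,green,white),b,(40,46,38)):
        u,v,c=blob(i,f(i),bb); print(n,nm,round(u,1),round(v,1),c,pt(i,u,v,z).round(1),pt(i,u,v).round(1))
print(pt(im,374,238,38), pt(s,196.5,146.5,38))
c=lambda i,u,v,h,w:cv2.resize(i['pixels'][v-h:v+h,u-w:u+w,::-1],(400,300),interpolation=cv2.INTER_CUBIC)
cv2.imwrite('pics/c1.png',np.vstack([np.hstack([c(im,196,247,30,40),c(im,267,252,30,40)]),np.hstack([c(im,374,238,30,40),c(s,372,217,30,40)])]))
E
```

```text
top btn 266.9 250.7 86 [493.1  17.5  40. ] [493.   17.4  42.4]
top green 195.5 247.6 105 [501.7 188.4  46. ] [501.7 188.4  45.8]
top stage 373.8 237.6 1249 [ 522.1 -239.2   38. ] [ 522.1 -239.1   38.3]
scene btn 300.0 180.1 85 [494.5  15.2  40. ] [494.2  15.   39.5]
scene green 372.1 217.5 103 [510.7 188.6  46. ] [508.6 188.5  43. ]
scene stage 196.3 146.5 1064 [ 525.4 -240.    38. ] [ 524.9 -240.5   37.2]
[ 521.20150634 -239.54033968   38.        ] [ 525.11751171 -239.57822416   38.        ]
```

View pics/c1.png

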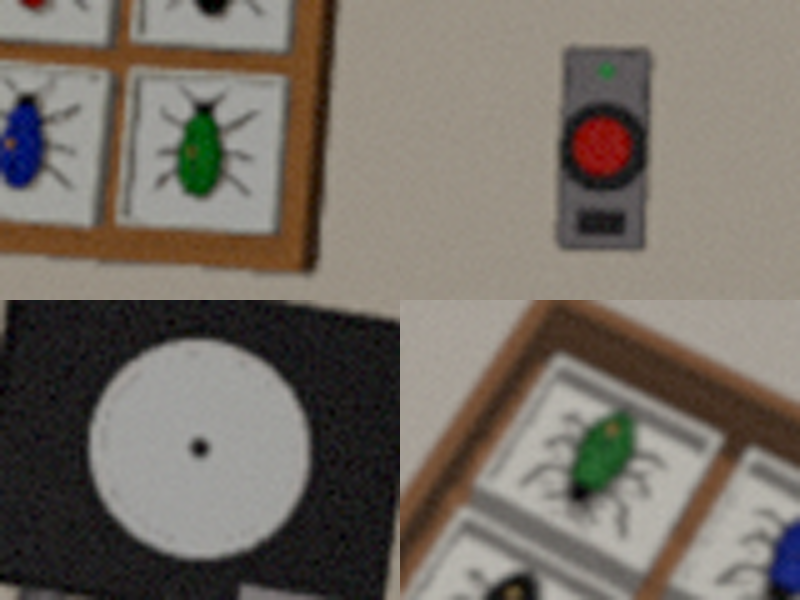

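```bash
cat >> h.py <<'E'
def to(p):
    o=get_obs(); M=R.from_rotvec(o['orientation']).as_matrix()
    print('t',o['t'],'pos',o['ee_pos'].round(1),'w',round(o['width'],1),'F',o['ft_force'].round(1),'shift cm',(M.T@(np.array(p)-o['ee_pos'])/10).round(2),'tilt',M[:,2].round(4))
E
python3 - <<'E'
from h import *
a=pt(load('top0'),193.8,247,56);b=pt(load('scene0'),374,212.6,56);print(a,b)
to([493.8,16.4,150])
E
```

```text
[502.69005531 190.46865489  56.        ] [504.57635915 187.98827478  56.        ]
t 0.1 pos [ 140.5 -608.5  222. ] w 87.3 F [-0.3 -1.3 -0.4] shift cm [ 48.48 -52.93   7.27] tilt [-3.0e-04  1.4e-03 -1.0e+00]
```

Emit:
{"op": "play_rows", "data": {
  "plan": "0 1 -1 0 0 0 0; 0 2 -2.2 0 0 0 0; 0 2.7 -2.95 0.4 0 0 0; 0 2.7 -2.95 0.4 0 0 0; 0 2.7 -2.95 0.4 0 0 0; 0 2.7 -2.95 0.4 0 0 0; 0 2.7 -2.95 0.4 0 0 0; 0 2.7 -2.95 0.4 0 0 0; 0 2.7 -2.95 0.4 0 0 0; 0 2.7 -2.95 0.4 0 0 0; 0 2.7 -2.95 0.4 0 0 0; 0 2.7 -2.95 0.4 0 0 0; 0 2.7 -2.95 0.4 0 0 0; 0 2.7 -2.95 0.4 0 0 0; 0 2.7 -2.95 0.4 0 0 0; 0 2.7 -2.95 0.4 0 0 0; 0 2.7 -2.95 0.4 0 0 0; 0 2.7 -2.95 0.4 0 0 0; 0 2 -2 0.4 0 0 0; 0 0.3 -0.5 0.4 0 0 0"
}}

```text
t: 2.6
ee_pos: [494.2, 17.1, 150.5]
orientation: [-3.121, -0.359, -0.0]
ft_force: [0.1, -0.2, 0.3]
width: 0.7
```

```bash
python3 - <<'E'
from h import *
im=snap('wrist','w1'); print(im['eye'],im['attitude'],im['fx'],im['cx'],im['cy'])
to([493.8,16.4,55])
E
```

```text
[574.4270421   36.80053634 313.06726696] [ 2.26444383 -1.79549309 -0.27698335] 325.19226210127806 271.46629841149024 214.84645337500805
t 2.65 pos [493.5  16.8 149.9] w 0.4 F [-0.1  0.6 -0.8] shift cm [0.03 0.05 9.49] tilt [-1.1e-03  1.0e-04 -1.0e+00]
```

View pics/w1.png

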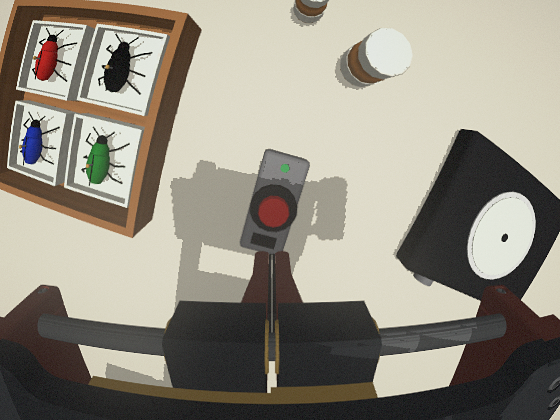

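The wrist view shows the button at (273,212), the green beetle at (98,160) with its pin near it, the stage dot at (504,238), and closed fingers with nothing near them. I'll check these with the fisheye model.

```bash
python3 - <<'E'
from h import *
im=load('w1')
c=cv2.resize(im['pixels'][125:195,60:140,::-1],(640,560),interpolation=cv2.INTER_CUBIC); cv2.imwrite('pics/c2.png',c)
for u,v,z in((273,212,40),(504.5,238,38),(98,158,56)):
    x,y=u-im['cx'],v-im['cy']; r=np.hypot(x,y); th=r/im['fx']
    d=rot(im)@np.array([x/r*np.sin(th),y/r*np.sin(th),np.cos(th)]); e=np.array(im['eye']); print((e+d*(z-e[2])/d[2]).round(1))
E
```

```text
[493.5  16.6  40. ]
[ 522.7 -240.8   38. ]
[511.7 178.1  56. ]
```

View pics/c2.png

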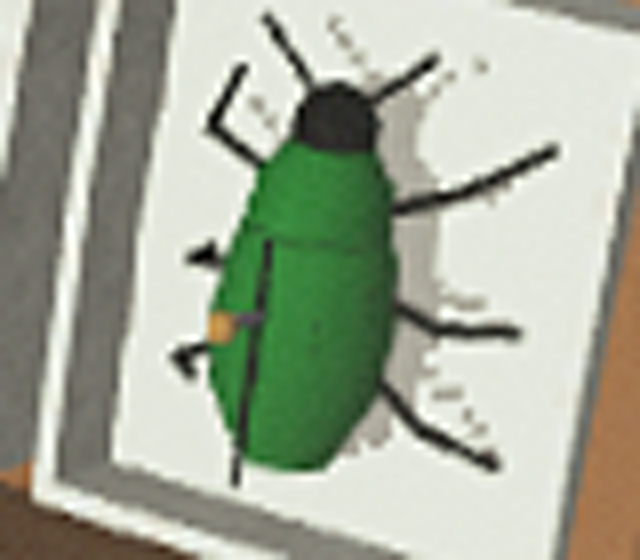

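The pin head is at about (87,165) in the wrist picture. The button agrees with the earlier measurement to 1 mm, so I'm going down to press it.

Emit:
{"op": "play_rows", "data": {
  "plan": "0 0 0 2 0 0 0; 0 0 0 3 0 0 0; 0 0 0 3 0 0 0; 0 0 0 2 0 0 0; 0 0 0 0.5 0 0 0; 0 0 0 0.2 0 0 0; 0 0 0 0.2 0 0 0; 0 0 0 0.2 0 0 0; 0 0 0 0.2 0 0 0; 0 0 0 0.2 0 0 0; 0 0 0 0 0 0 0"
}}

```text
t: 4.03
ee_pos: [494.7, 15.5, 35.8]
orientation: [3.121, 0.356, 0.001]
ft_force: [0.3, -1.3, 4.6]
width: 0.8
```

```bash
python3 - <<'E'
from h import *
im=load('w1')
for u,v,z in((87.1,165.3,56),):
    x,y=u-im['cx'],v-im['cy']; r=np.hypot(x,y); th=r/im['fx']
    d=rot(im)@np.array([x/r*np.sin(th),y/r*np.sin(th),np.cos(th)]); e=np.array(im['eye']); print((e+d*(z-e[2])/d[2]).round(1))
to([493.6,16.6,34])
E
```

```text
[503.1 189.   56. ]
t 4.025 pos [494.7  15.5  35.8] w 0.8 F [ 0.3 -1.3  4.6] shift cm [-0.08 -0.13  0.18] tilt [ 9.e-04 -0.e+00 -1.e+00]
```

Emit:
{"op": "play_rows", "data": {
  "plan": "0 0 0 0.1 0 0 0; 0 0 0 0.1 0 0 0; 0 0 0 0.05 0 0 0; 0 0 0 0 0 0 0"
}}

```text
t: 4.53
ee_pos: [494.7, 15.5, 34.1]
orientation: [3.121, 0.355, 0.002]
ft_force: [-1.5, -1.0, 16.2]
width: 0.7
```

16 N is well past the 5 N spring force, so the button is at the bottom. Lifting now, high enough to clear the box.

Emit:
{"op": "play_rows", "data": {
  "plan": "0 0 0 0 0 0 0; 0 0 0 -0.3 0 0 0; 0 0 0 -0.7 0 0 0; 0 0 0 -2 0 0 0; 0 0 0 -3 0 0 0; 0 0 0 -3 0 0 0; 0 0 0 -1 0 0 0; 0 0 0 0 0 0 0; 0 0 0 0 0 0 0"
}}

```text
t: 5.65
ee_pos: [493.3, 15.6, 132.1]
orientation: [-3.121, -0.355, 0.003]
ft_force: [0.2, 1.2, -1.1]
width: 1.2
```

```bash
python3 - <<'E'
from h import *
im=snap('top','top1'); print(pt(im,267,251)); to([503.3,189.1,130])
E
```

```text
[473.72102502  -1.72511113 481.31410682]
t 5.7 pos [493.3  15.6 132. ] w 0.3 F [0.3 0.4 0.4] shift cm [  4.88 -16.68   0.2 ] tilt [-0.0023  0.     -1.    ]
```

Emit:
{"op": "play_rows", "data": {
  "plan": "0 0.25 -0.85 0 0 0 0; 0 0.5 -1.65 0 0 0 0; 0 0.6 -2.1 0 0 0 0; 0 0.6 -2.1 0 0 0 0; 0 0.6 -2.1 0 0 0 0; 0 0.6 -2.1 0 0 0 0; 0 0.6 -2.1 0 0 0 0; 0 0.6 -2 0 0 0 0; 0 0.4 -1.3 0 0 0 0; 0 0.1 -0.4 0 0 0 0; 0 0 0 0 0 0 0; 0 0 0 0 0 0 0"
}}

```text
t: 7.2
ee_pos: [503.8, 188.6, 133.1]
orientation: [3.121, 0.355, -0.0]
ft_force: [-0.5, -0.3, 0.4]
width: 0.5
```

```bash
python3 - <<'E'
from h import *
to([503.3,189.1,76])
im=snap('wrist','w2'); s=snap('scene','scene2')
a=cv2.resize(im['pixels'][150:300,180:380,::-1],(400,300),interpolation=cv2.INTER_CUBIC)
b=cv2.resize(s['pixels'][155:275,280:440,::-1],(400,300),interpolation=cv2.INTER_CUBIC)
cv2.imwrite('pics/c3.png',np.hstack([a,b]))
E
```

```text
t 7.2 pos [503.8 188.6 133.1] w 0.5 F [-0.5 -0.3  0.4] shift cm [-0.03 -0.06  5.71] tilt [-3.e-04 -2.e-04 -1.e+00]
```

View pics/c3.png

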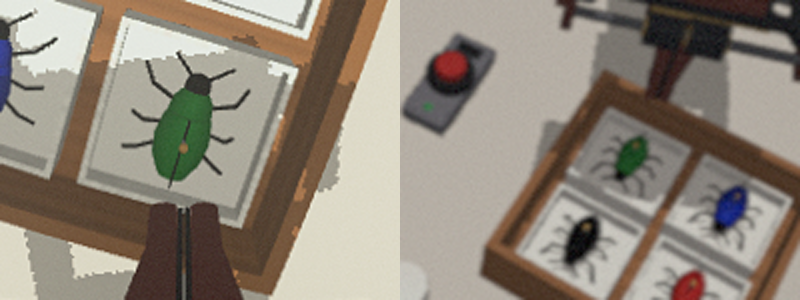

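The fingers line up with the pin at (271.5,224) in the wrist picture, and the scene view shows the red button up again. Checking the pin, then descending to 76 mm.

```bash
python3 - <<'E'
from h import *
im=load('w2')
for u,v,z in((271.3,223.8,56),):
    x,y=u-im['cx'],v-im['cy']; r=np.hypot(x,y); th=r/im['fx']
    d=rot(im)@np.array([x/r*np.sin(th),y/r*np.sin(th),np.cos(th)]); e=np.array(im['eye']); print((e+d*(z-e[2])/d[2]).round(1))
s=load('scene2'); print(pt(s,280+451/2.5,155+65/2.5).round(1))
E
```

```text
[503.2 189.7  56. ]
[285.7 327.1  -2. ]
```

Emit:
{"op": "play_rows", "data": {
  "plan": "0 0 -0.1 0.6 0 0 0; 0 0 0 1.2 0 0 0; 0 0 0 1.2 0 0 0; 0 0 0 1.2 0 0 0; 0 0 0 0.9 0 0 0; 0 0 0 0.5 0 0 0; 0 0 0 0 0 0 0; 0 0 0 0 0 0 0"
}}

```text
t: 8.3
ee_pos: [503.9, 190.2, 77.5]
orientation: [-3.121, -0.355, -0.001]
ft_force: [0.4, -0.4, -0.1]
width: 0.6
```

```bash
python3 - <<'E'
from h import *
s=load('scene2'); print(pt(s,300,181).round(1)); to([503.3,189.4,76])
E
```

```text
[496.5  16.2  39.6]
t 8.3 pos [503.9 190.2  77.5] w 0.6 F [ 0.4 -0.4 -0.1] shift cm [-0.08  0.07  0.15] tilt [ 6.e-04  2.e-04 -1.e+00]
```

The button top reads 39.6 mm, so it is fully up. I'm trimming 1 mm and holding 2.5 s.

Emit:
{"op": "play_rows", "data": {
  "plan": "0 0 0.05 0.1 0 0 0; 0 0 0 0 0 0 0; 0 0 0 0 0 0 0; 0 0 0 0 0 0 0; 0 0 0 0 0 0 0; 0 0 0 0 0 0 0; 0 0 0 0 0 0 0; 0 0 0 0 0 0 0; 0 0 0 0 0 0 0; 0 0 0 0 0 0 0; 0 0 0 0 0 0 0; 0 0 0 0 0 0 0; 0 0 0 0 0 0 0; 0 0 0 0 0 0 0; 0 0 0 0 0 0 0; 0 0 0 0 0 0 0; 0 0 0 0 0 0 0; 0 0 0 0 0 0 0; 0 0 0 0 0 0 0; 0 0 0 0 0 0 0"
}}

```text
t: 10.8
ee_pos: [503.8, 189.6, 76.2]
orientation: [3.121, 0.356, 0.0]
ft_force: [-0.1, 0.2, 0.4]
width: 0.5
```

Emit:
{"op": "play_rows", "data": {
  "plan": "0 0 0 0 0 0 0; 0 0 0 -0.8 0 0 0; 0 0 0 -1.8 0 0 0; 0 0 0 -2 0 0 0; 0 0 0 -1.2 0 0 0; 0 0 0 -0.2 0 0 0; 0 0 0 0 0 0 0"
}}

```text
t: 11.68
ee_pos: [503.6, 189.6, 136.2]
orientation: [-3.121, -0.356, -0.0]
ft_force: [0.2, -0.2, 0.2]
width: 0.1
```

```bash
python3 - <<'E'
from h import *
to([523,-239.8,130])
E
```

```text
t 11.675 pos [503.6 189.6 136.2] w 0.1 F [ 0.2 -0.2  0.2] shift cm [-7.77 42.28  0.62] tilt [ 0.  0. -1.]
```

Emit:
{"op": "play_rows", "data": {
  "plan": "0 -0.13 0.68 0 0 0 0; 0 -0.25 1.35 0 0 0 0; 0 -0.5 2.73 0 0 0 0; 0 -0.5 2.73 0 0 0 0; 0 -0.5 2.73 0 0 0 0; 0 -0.5 2.73 0 0 0 0; 0 -0.5 2.73 0 0 0 0; 0 -0.5 2.73 0 0 0 0; 0 -0.5 2.73 0 0 0 0; 0 -0.5 2.73 0 0 0 0; 0 -0.5 2.73 0 0 0 0; 0 -0.5 2.73 0 0 0 0; 0 -0.5 2.73 0 0 0 0; 0 -0.5 2.73 0 0 0 0; 0 -0.5 2.73 0 0 0 0; 0 -0.5 2.73 0 0 0 0; 0 -0.25 1.35 0 0 0 0; 0 -0.13 0.68 0 0 0 0; 0 0 0 0 0 0 0; 0 0 0 0 0 0 0"
}}

```text
t: 14.18
ee_pos: [523.1, -239.1, 136.1]
orientation: [-3.121, -0.356, 0.0]
ft_force: [0.4, 0.1, 0.7]
width: 0.5
```

```bash
python3 - <<'E'
from h import *
to([523,-239.8,58])
im=snap('wrist','w3')
cv2.imwrite('pics/c4.png',cv2.resize(im['pixels'][150:300,180:380,::-1],(600,450),interpolation=cv2.INTER_CUBIC))
E
```

```text
t 14.175 pos [ 523.1 -239.1  136.1] w 0.5 F [0.4 0.1 0.7] shift cm [-0.03  0.07  7.81] tilt [-4.e-04  3.e-04 -1.e+00]
```

View pics/c4.png

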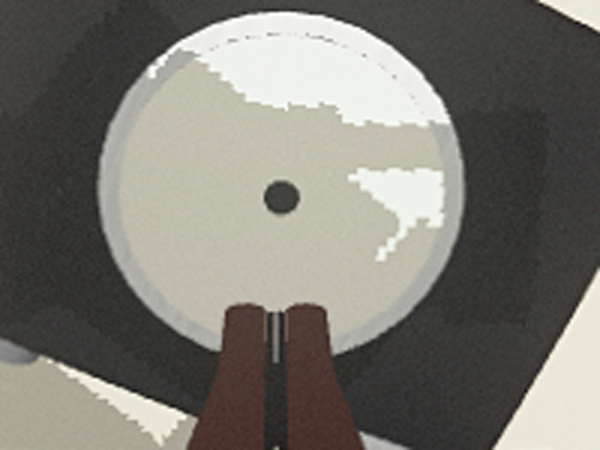

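The dot is at wrist pixel (273.7,215.3), about 1.5 px right of the finger line.

```bash
python3 - <<'E'
from h import *
im=load('w3')
x,y=273.7-im['cx'],215.3-im['cy']; r=np.hypot(x,y); th=r/im['fx']
d=rot(im)@np.array([x/r*np.sin(th),y/r*np.sin(th),np.cos(th)]); e=np.array(im['eye']); p=e+d*(38-e[2])/d[2]; print(p); p[2]=58; to(p)
E
```

```text
[ 523.21941512 -239.85656788   38.        ]
t 14.225 pos [ 523.2 -239.1  136.2] w 0.4 F [ 0.6  0.8 -0.8] shift cm [-0.02  0.08  7.82] tilt [-2.e-04  2.e-04 -1.e+00]
```

Emit:
{"op": "play_rows", "data": {
  "plan": "0 0 0.08 0.8 0 0 0; 0 0 0 1.6 0 0 0; 0 0 0 1.6 0 0 0; 0 0 0 1.6 0 0 0; 0 0 0 1.2 0 0 0; 0 0 0 0.8 0 0 0; 0 0 0 0.2 0 0 0; 0 0 0 0 0 0 0; 0 0 0 0 0 0 0; 0 0 0 0 0 0 0; 0 0 0 0 0 0 0; 0 0 0 0 0 0 0; 0 0 0 0 0 0 0; 0 0 0 0 0 0 0; 0 0 0 0 0 0 0; 0 0 0 0 0 0 0; 0 0 0 0 0 0 0; 0 0 0 0 0 0 0; 0 0 0 0 0 0 0; 0 0 0 0 0 0 0"
}}

```text
t: 16.73
ee_pos: [523.4, -240.5, 58.1]
orientation: [-3.121, -0.355, 0.0]
ft_force: [-0.8, -0.1, -0.4]
width: 0.6
```

Emit:
{"op": "play_rows", "data": {
  "plan": "0 0 0 0 0 0 0; 0 0 0 0 0 0 0; 0 0 0 0 0 0 0; 0 0 0 0 0 0 0; 0 0 0 0 0 0 0; 0 0 0 0 0 0 0; 0 0 0 0 0 0 0; 0 0 0 0 0 0 0; 0 0 0 0 0 0 0; 0 0 0 0 0 0 0"
}}

```text
t: 17.98
ee_pos: [523.4, -240.6, 58.2]
orientation: [-3.121, -0.355, 0.0]
ft_force: [0.4, 0.0, -0.0]
width: 0.6
```

```bash
python3 - <<'E'
from h import *
to([523.2,-239.8,58]); snap('scene','scene4')
E
```

```text
t 17.975 pos [ 523.4 -240.6   58.2] w 0.6 F [ 0.4  0.  -0. ] shift cm [-0.   -0.08  0.02] tilt [-0.  0. -1.]
```

View pics/scene4.png

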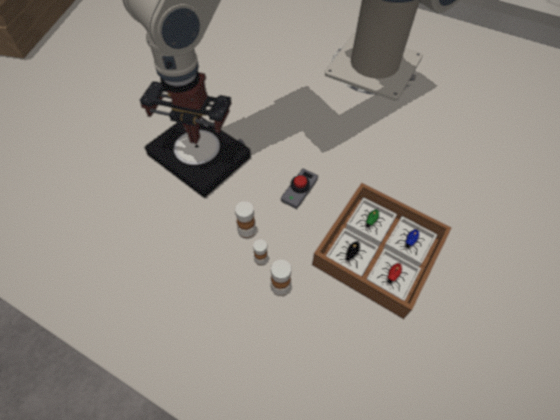

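The fingers hover over the dot at about (196,147). The jars, box, trays and remote are where they started.

```bash
python3 -c "
from h import *
print(close_job())"
```

```text
the job is handed in; nothing more can be done
None
```

The job is done and handed in at about 18 s of the 58 s allowed.

- **Button:** I pressed it with closed fingers to z = 34 mm. The force reached 16 N, past the roughly 5 N at the bottom of its travel. Afterwards its top read 39.6 mm in the scene camera, so it is fully up again.
- **Green beetle:** The fingertips stayed about 20 mm above its pin for about 2.5 s, at [503.8, 189.6, 76.2]. The pin was measured at about [503, 189, 56].
- **Stage centre:** The fingertips pointed about 20 mm above the dot for over 2 s and finished there, at [523.4, −240.6, 58.2]. That is within 1 mm sideways of the dot, measured at [523.2, −239.9, 38].

In the last picture the box, trays, stage, jars and remote look where they were at the start, and there was no contact force on the tool. No check failed. The top and scene cameras disagreed by 2–4 mm on some points, and the wrist camera settled those. A depth check of the button from the top camera failed because the arm blocked the view, so I relied on the scene camera there.

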